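Eject a battery pack from its sleeve and file it in the rack

TASK

Set the yellow open-bottomed sleeve squarely down over the ejector so that the orange-banded battery pack inside is pushed up out of it. Lift the pack out, leaving the empty sleeve seated on the ejector, and stand the pack upright on the rack floor between the blue-banded packs and the white sliding stop, then push the stop in until the row of three is snug against the end wall. Leave the other things on the cart where they are.

Things in the scene. Friction and masses are not known exactly. Their poses are not given: they have to be found in the camera images.
- pack_center (a point): Battery pack to be filed: grey block with an ORANGE band, upright sides, 26 mm thick (x), 60 mm wide (y), 44 mm high (z), about 220 g. Point at its centre. It starts in the yellow sleeve, top 5 mm below the rim, 1 mm of play all round, so it cannot be grasped there.
- sleeve_center (a point): Yellow upright sleeve, open above and below, 34 (x) x 68 (y) x 52 mm high, walls 3 mm, 120 g; point at its centre. A lip 3 mm high round the bottom carries the pack (axes as the pack's) and leaves an opening of 20 x 54 mm. Starts on the cart top, any yaw. Grip it across the 34 mm close to the rim: the pack will rise 30 mm above the rim.
- ejector_seat (a point): Fixed ejector. Point amid the upper face of its steel base (6 mm high, 56 (x) x 104 (y) mm), where the middle of the sleeve's underside belongs, axes parallel (either way round). Two upright guards, 34 mm wide (x), 6 mm thick, inner faces at y = +-39.5 mm, flared outwards at the top, tops 83 mm above this point, flank the sleeve's ends.
- pedestal_top (a point): Middle of the top of the ejector's aluminium pedestal, 38 mm above ejector_seat; 12 (x) x 44 (y) mm, 4 mm slimmer over the last 5 mm. The sleeve fits over it with 4 mm (x) and 5 mm (y) each side; the pack ends standing on it, 30 mm out of the sleeve, top level with the guards, so it can be gripped only across its 26 mm.
- rack_in (a point): Fixed blue rack. Point amid the packing space, on its floor (4 mm high; 80 mm in x, y = -58 to +70 mm). y runs along the row, end wall at -y, white stop at +y. Packs stand with their 26 mm along rack y and 60 mm along rack x (either way round). Curbs 6 mm high at x = +-34 to +-38 mm. Gap for the pack 37 to 43 mm: no room for fingers on its broad faces, so grip it across the 60 mm.
- rack_wall (a point): Middle of the inner face of the rack's end wall, at rack y = -49 mm, 30 mm above the rack floor. The wall is 76 mm wide (rack x), 60 mm high above the floor, 8 mm thick.
- stop (a joint): Sliding stop of the rack, in m: 0 fully back, grows as the stop slides towards the end wall (-y of the rack); starts between 0 and 0.003. Slides with about 1.5 N and stays where it is left. With three packs snug it reads 0.020.
- stop_face (a point): Middle of the white stop's inner face (the face towards the packs), 30 mm above the rack floor; at rack y = 49 mm minus the joint value. The stop is a plate 8 mm thick, 60 mm wide (rack x), 60 mm high; a low foot 8 mm high runs 11 mm farther out behind it. Push it on its outer face.
- filed_1_center (a point): Loose pack with a BLUE band already in the rack, nearest the end wall; same shape as the orange one (x: 26 mm thickness, y: 60 mm width, z up: 44 mm height; 220 g or so). Point at its centre.
- filed_2_center (a point): Loose pack with a BLUE band already in the rack, next in the row; same shape (x: 26 mm thickness, y: 60 mm width, z up: 44 mm height; 220 g or so). Point at its centre. The orange pack goes between it and the stop.
- bail_bar (a point): Middle of the front bar of the oscilloscope's fixed black bail handle: a bar 17 mm thick along world y, 400 mm long (ends 215 mm to either side, where its arms rise away from the robot), its underside 32 mm and its top 49 mm above the cart top. Keep the gripper clear of it.
- tape_center (a point): Bystander: roll of black electrical tape lying flat, 57 mm across, 19 mm high. Point at its centre.
- spool_center (a point): Bystander: white reel of solder standing up, about 49 mm across, 52 mm high. Point at its centre.
- tin_center (a point): Bystander: cream round tin with a ribbed lid, 77 mm across, 27 mm high. Point at its centre.
- fitting_center (a point): Bystander: small brass hex fitting standing up, 21 mm across, 21 mm high. Point at its centre.
- collar_center (a point): Bystander: turned steel collar lying flat, 26 mm across, 8 mm high. Point at its centre.
- clip_center (a point): Bystander: red insulated test clip lying flat, 13 mm wide, 92 mm long along its own y, 11 mm high. Point at its centre.
- pick_center (a point): Bystander: small steel pick with a black grip, lying flat, 8 mm wide, 62 mm long along its own y, 8 mm high. Point at its centre.
There are look-alikes about, which are no part of the job. What is shaped like the part that bears filed_1_center but red is not meant.

How it is judged:
On the way, in this order (a step that is already met when the one before it is completed fails the run):
1. the sleeve sits on the ejector's base and the orange pack stands at least 26 mm out of it (horizontal distance between sleeve_center and ejector_seat below 0.008 m and z of sleeve_center in the frame of ejector_seat below 0.03 m and angle between sleeve_center's own z axis and vertical below 0.1 rad and z of pack_center in the frame of sleeve_center above 0.03 m), for 0.2 s.
2. the orange pack stands upright on the rack floor between the blue packs and the stop, let go (y of pack_center in the frame of rack_in between 0.005 and 0.034 m and x of pack_center in the frame of rack_in between -0.008 and 0.008 m and z of pack_center in the frame of rack_in between 0.018 and 0.026 m and angle between pack_center's own z axis and vertical below 0.1 rad and contact force between the fingers and pack below 0.2 N), for 0.2 s.
At the end, for the whole second after the job is handed in: Sleeve upright on the ejector base within 8 mm of centre; the two blue packs, then the orange one, upright (0.1 rad) on the rack floor between end wall and stop, within 8 mm of its middle line; stop joint 0.0172 to 0.0225 (under 3 mm slack in the row); pack at rest (horizontal distance between sleeve_center and ejector_seat below 0.008 m and z of sleeve_center in the frame of ejector_seat below 0.03 m and angle between each of sleeve_center, pack_center, filed_1_center, filed_2_center's own z axis and vertical below 0.1 rad and y of pack_center in the frame of rack_in between 0.005 and 0.034 m and x of pack_center in the frame of rack_in between -0.008 and 0.008 m and z of pack_center in the frame of rack_in between 0.018 and 0.026 m and y of filed_1_center in the frame of rack_in between -0.049 and -0.028 m and x of filed_1_center in the frame of rack_in between -0.008 and 0.008 m and z of filed_1_center in the frame of rack_in between 0.018 and 0.026 m and y of filed_2_center in the frame of rack_in between -0.026 and -0.001 m and x of filed_2_center in the frame of rack_in between -0.008 and 0.008 m and z of filed_2_center in the frame of rack_in between 0.018 and 0.026 m and value of joint stop between 0.0172 and 0.0225 m and linear speed of pack below 0.02 m/s); the robot touches nothing.
It fails at once if a bystander is moved by more than 30 mm (distance of any of tape_center, spool_center, tin_center, fitting_center, collar_center, clip_center, pick_center from where it was at the start of the episode above 0.03 m).
It fails at once if a blue pack is tipped over or lifted out of the rack (angle between any of filed_1_center, filed_2_center's own z axis and vertical above 0.5 rad or z of any of filed_1_center, filed_2_center in the frame of rack_in above 0.05 m).
It also fails if it takes over 72 s, if anything falls off the work surface, if the arm or the gripper's body presses on something with over 40 N, if the wrist force passes 120 N, or if a joint passes its speed limit or range.

ROBOT

A 7-joint arm with a two-finger parallel gripper is mounted at the origin on a cart in front of the work surface, level with it; the furniture and walls round the work are solid. World frame = base frame: x ahead of the robot, y to its left, z up, the work surface at z = 0. Lengths are in m, angles in rad, forces in N, time in s.
With the tool pointing down it reaches from about 0.4 to 0.85 m from the base axis. Payload 10.4 kg.
Tool frame: the origin (TCP) lies at the very end of the fingers, on their centre line; the grasp point (between the pads) lies 19 mm behind it; z points along the fingers, y is the line along which they close (so a half turn about z gives the same grasp; the last joint's range is limited). The gripper opens to 87 mm and grips with 3 to 60 N. Pads are 19 mm wide; open, the fingers measure 117 mm over their backs; the gripper's body (75 mm by 190 mm) begins 51 mm behind the grasp point.
Start: joints at [-1.146, 0.332, -0.065, 1.46, 0.022, 1.35, -0.088], TCP at [0.271, 0.563, 0.223] pointing down, gripper open.
Joint ranges: [-2.6, 2.6], [-0.5, 2.12], [-1.47, 1.34], [0.16, 2.42], [-1.27, 4.41], [0.06, 2.06], [-2.6, 2.6]. Speed limits (rad/s): [2.22, 2.22, 2.79, 2.79, 3.14, 3.14, 3.14].

INTERFACE

Orientations are given as a unit quaternion [x, y, z, w].
In Python, from bench import * gives the robot as it stands.
- The arm moves only by the tool step_arm, never from a script. Its arguments are lists of equal length, an entry for each row: "delta_pos": the shift along the world's x, y, z in units of 25 mm (1.0 is 25 mm), a list of three; "turn": the turn about the world's z in units of 0.12 rad (1.0 is 0.12 rad). In form: {"delta_pos": [[tx, ty, tz], ...], "turn": [turn, ...]}. A call has 1 to 12 rows; each row shifts and turns the commanded pose from where the row before left it; what a row does not reach is not made up. A row lasts 1/10 s, in which the tool goes at most 50 mm and 8.59 degrees, less where a joint would pass 70% of its speed; a pose out of reach is approached as far as the arm can. A call with a number of a shift or a turn outside -1 to 1 is refused whole. A call with a gripper value outside its range is refused whole. "grip" is the closure, from 0 (fully open) to 1 (shut), set as the call begins (left out, the last holds). The fingers move at their own pace and stop on an object; "newtons" is the grip in N (left out, the last holds). Time passes only in rows, so rows that do not move let the fingers close. It gives the time, the measured TCP pose, the force, the opening and the grip force at its end, in the units of the state.
- read_state(): the state, without advancing time (a new reading comes with each control period).
- camera(name): name is "scene" or "side" or "wrist"; returns a dict with "image" (420x560x3 uint8, red, green, blue), "z_map" (420x560 float32, m along the optical axis (not along the pixel's ray), 0 where there is no reading), "mtx" (3x3 intrinsics, pixels), "view" (4x4, takes a point from world to camera coordinates). Camera axes: x right, y up, looking along -z (the intrinsics and any distortion apply to the point x, -y, -z); pixel columns grow to the right and rows downward; lengths in m; the calibration is good to about 2 mm. The wrist camera is an equidistant fisheye: a pixel r from the principal point sees the ray r / f radians off the axis. A picture is of the moment at which its call begins.
- close_job(): hands the job in; it is judged then, once.
The state is a dict: "time": time; "joint_positions": joint angles; "joint_vel": joint speeds; "joint_torque": joint torques, N m; "ee_pos": TCP position; "eef_rot": TCP orientation; "ft_force": force on the tool from outside, world axes, zero at the start; "torque": the same for the moment, N m; "width": finger opening in m; "grip_force": force on a finger pad.
Only numpy, scipy, OpenCV 4.12 (cv2) and the standard library are available. Lean on these libraries where they do the work, as an engineer would, in place of code of your own. Each camera call takes 0.05 s, during which the arm holds its last target. There are 200 camera calls.

## Working session

There is one attempt and no reset: what is moved stays moved. The work goes in short steps, Python scripts to look and compute and a tool call to move; the robot and the scene stay as the last step left them, time stands still between calls to the robot, and variables do not carry over. Pictures are saved under pics/ and viewed, at most 10 in all, crops included, and the job is handed in when it is done.

Besides the shell and the picture viewer there is one more tool, called after "Emit:" as name(argument=value, ...) on one line, values as JSON. step_arm: Moves the arm, as the interface text tells. Shifts and turns lie within -1 to 1; 1 stands for 25 mm of shift or 0.12 rad of turn. Its arguments: {"type":"object","properties":{"delta_pos":{"type":"array"},"turn":{"type":"array"},"grip":{"type":"number"},"newtons":{"type":"number"}},"required":["delta_pos","turn"]}

```bash
mkdir -p pics; ls; cat > h.py <<'E'
from bench import *
import numpy as np, cv2
def save(name,fn):
    c=camera(name); np.savez('pics/'+fn+'.npz',**{k:np.asarray(v) for k,v in c.items()}); cv2.imwrite('pics/'+fn+'.png',c['image'][:,:,::-1]); return c
def load(fn): return dict(np.load('pics/'+fn+'.npz'))
def pts(c):
    """world point per pixel from depth (pinhole)"""
    z=c['z_map']; K=c['mtx']; v,u=np.mgrid[:z.shape[0],:z.shape[1]]
    P=np.stack([(u-K[0,2])/K[0,0]*z,-(v-K[1,2])/K[1,1]*z,-z,np.ones_like(z)],-1)
    return (P@np.linalg.inv(c['view']).T)[...,:3]
E
python3 - <<'E'
from h import *
a=save('scene','s0');b=save('side','d0')
print(a['mtx'],np.linalg.inv(a['view'])[:3,3],np.linalg.inv(b['view'])[:3,3],{k:v for k,v in a.items() if k not in('image','z_map')}.keys())
s=read_state();print(s)
E
```

```text
pics
[[467.43339639   0.         275.95795068]
 [  0.         467.43339639 210.22324304]
 [  0.           0.           1.        ]] [1.28785344 0.06646804 0.86010352] [0.24439684 1.06399775 0.5339458 ] dict_keys(['mtx', 'view'])
{'time': 0.1, 'joint_positions': array([-1.1456129 ,  0.33282306, -0.06469946,  1.46083234,  0.02159494,
        1.34987785, -0.08853067]), 'joint_vel': array([-0.00191549, -0.0023763 , -0.00017887, -0.00457388, -0.00077674,
       -0.00074211, -0.00071358]), 'joint_torque': array([ 6.64047766e-04, -6.24539924e+01,  2.44509912e-02, -3.90723646e+01,
       -6.13105483e-02,  3.64987319e-02,  7.29522640e-05]), 'ee_pos': array([0.27046365, 0.56308368, 0.22183643]), 'eef_rot': array([ 2.22032468e-01,  9.75039074e-01, -6.12196430e-04, -1.14072250e-04]), 'ft_force': array([-0.51891895,  0.60489462, -0.02732743]), 'torque': array([-2.32601312e-02,  1.44075726e-02, -6.05645304e-05]), 'grip_force': 0.0, 'width': 0.08690493855280021}
```

View pics/s0.png

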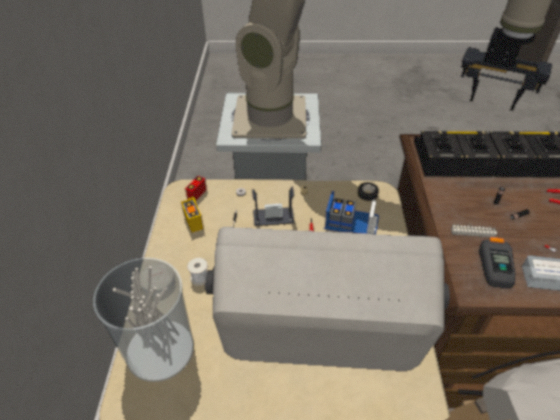

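View pics/d0.png

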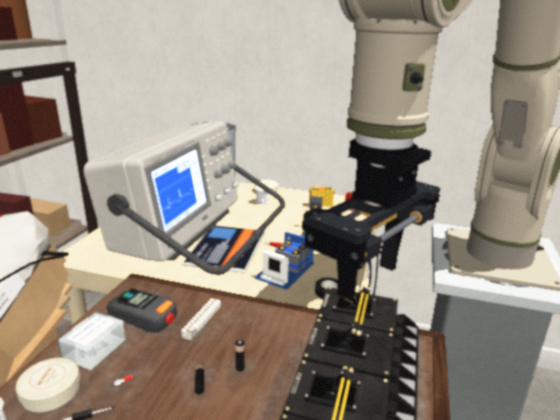

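The scene view shows these:
- Yellow sleeve with the orange pack at (192,213), and a red look-alike pack at (196,188).
- Ejector at (273,210).
- Blue rack at (345,213), with the blue packs at (342,210) and the white stop at (373,213).
- Tape (368,190), reel (198,270), collar (240,192), pick (235,216), red clip (311,226).

The side view shows the rack at (288,258) with the stop at (275,265), and the sleeve at (320,195).

Candidates for the sleeve or pack:
- Yellow and orange at (192,213): chosen.
- Red block at (196,188): rejected.
- Blue packs at (342,210): these are the filed ones.

```bash
python3 - <<'E'
from h import *
c=load('s0');P=pts(c);
for n,(u,v) in dict(sleeve=(192,213),red=(196,188),ej=(273,210),rack=(342,210),stop=(373,213),tape=(368,190),table=(150,230),spool=(198,268),bail=(275,232),collar=(240,192),pick=(235,216),clip=(311,226)).items(): print(n,P[v,u].round(3))
im=c['image'][170:245,170:390];cv2.imwrite('pics/s0c.png',cv2.resize(im[:,:,::-1],None,fx=3.6,fy=3.6,interpolation=cv2.INTER_CUBIC))
hsv=cv2.cvtColor(c['image'],cv2.COLOR_RGB2HSV)
yl=cv2.inRange(hsv,(20,120,60),(34,255,255))>0
for lo,hi in (((20,140,60),(34,255,255)),((5,170,90),(19,255,255)),((105,120,40),(125,255,255))):
    m=(cv2.inRange(hsv,lo,hi)>0)&(P[...,2]>0.003)&(P[...,2]<.1)&(P[...,0]<.7)&(P[...,1]>-.4)&(P[...,1]<.4)
    q=P[m];print(m.sum(),q.min(0).round(3),q.max(0).round(3),q.mean(0).round(3))
    t=q[q[:,2]>q[:,2].max()-.008]; print(len(t),cv2.minAreaRect(t[:,:2].astype(np.float32)*1000))
E
```

```text
sleeve [ 0.489 -0.171  0.049]
red [ 0.387 -0.177  0.039]
ej [0.46  0.026 0.033]
rack [0.45  0.2   0.026]
stop [0.49  0.269 0.056]
tape [0.348 0.28  0.002]
table [-0.053 -0.528 -0.607]
spool [ 0.656 -0.132  0.047]
bail [0.74  0.043 0.258]
collar [ 0.36  -0.067  0.001]
pick [ 0.46  -0.071  0.01 ]
clip [0.493 0.121 0.012]
327 [ 0.387 -0.203  0.004] [0.515 0.215 0.058] [ 0.491 -0.166  0.037]
87 ((480.36407470703125, 5.0445404052734375), (418.2200927734375, 76.3517074584961), 88.32379150390625)
89 [ 0.356 -0.2    0.01 ] [ 0.485 -0.161  0.051] [ 0.436 -0.181  0.042]
69 ((420.63323974609375, -180.51307678222656), (25.882362365722656, 129.1117706298828), 89.88977813720703)
538 [0.428 0.158 0.003] [0.514 0.265 0.069] [0.475 0.212 0.022]
40 ((460.0428466796875, 166.4274139404297), (5.01161003112793, 65.96023559570312), 75.35328674316406)
```

View pics/s0c.png

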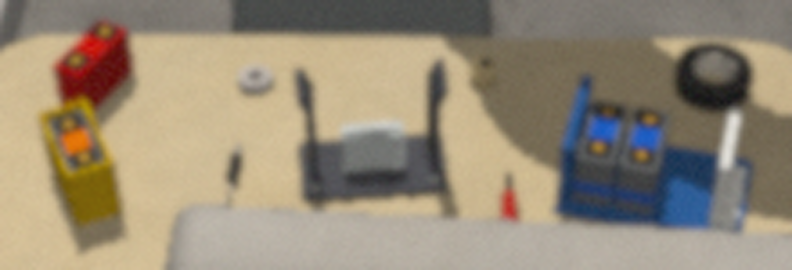

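The crop confirms the choice. The sleeve with the orange-banded pack is at crop (78,145), full image (192,210). The red block at (93,62) is the look-alike. Next I move over the row for wrist views.

Emit:
step_arm(delta_pos=[[0.4,-1,0.3],[0.4,-1,0.3],[0.4,-1,0.3],[0.4,-1,0.3],[0.4,-1,0.2],[0.4,-1,0.2],[0.4,-1,0.2],[0.4,-1,0.2],[0.4,-1,0],[0.4,-1,0],[0.4,-1,0],[0.4,-1,0]], turn=[0,0,0,0,0,0,0,0,0,0,0,0])

```text
time: 1.3
ee_pos: [0.3908, 0.2622, 0.2723]
eef_rot: [0.222, 0.975, -0.0, -0.0]
ft_force: [0.7, 0.3, -0.6]
width: 0.0875
grip_force: 0.0
```

```bash
python3 - <<'E'
from h import *
c=load('d0');P=pts(c)
for u,v in ((130,240),(160,255),(190,268),(215,270),(235,262),(262,235),(280,215),(272,265),(290,245),(310,255)): print((u,v),P[v,u].round(3))
w=save('wrist','w1');s=read_state();print(s['ee_pos'],s['eef_rot'],w['mtx'],w['view'].round(3))
E
```

```text
(130, 240) [0.792 0.327 0.073]
(160, 255) [0.719 0.332 0.052]
(190, 268) [0.677 0.282 0.   ]
(215, 270) [0.585 0.348 0.051]
(235, 262) [0.566 0.289 0.04 ]
(262, 235) [0.573 0.088 0.006]
(280, 215) [ 0.569 -0.059 -0.001]
(272, 265) [0.489 0.27  0.037]
(290, 245) [0.472 0.19  0.047]
(310, 255) [0.427 0.176 0.022]
[0.39293061 0.25784098 0.27250467] [ 2.24556040e-01  9.74460925e-01 -6.24046392e-04  3.18109985e-04] [[325.1922621    0.         278.62227328]
 [  0.         325.1922621  206.9534947 ]
 [  0.           0.           1.        ]] [[ 0.434  0.901 -0.001 -0.405]
 [-0.862  0.415 -0.29   0.276]
 [-0.261  0.127  0.957 -0.371]
 [ 0.     0.     0.     1.   ]]
```

View pics/w1.png

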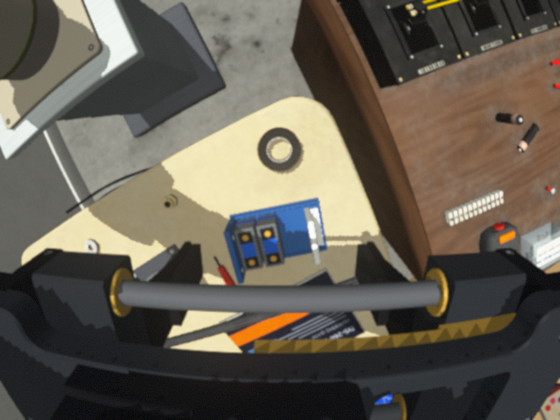

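The wrist view shows the rack at (275,238), with the blue packs at (258,245) and the white stop at (314,230). The tape is at (280,150), the red clip at (224,270) and the ejector at the left, at (158,265).

```bash
cat >> h.py <<'E'
def wpts(c):
    """world point per pixel, wrist fisheye"""
    z=c['z_map']; K=c['mtx']; v,u=np.mgrid[:z.shape[0],:z.shape[1]]
    x=(u-K[0,2])/K[0,0]; y=(v-K[1,2])/K[1,1]; th=np.hypot(x,y)+1e-9; t=np.tan(th)/th
    P=np.stack([x*t*z,-y*t*z,-z,np.ones_like(z)],-1)
    return (P@np.linalg.inv(c['view']).T)[...,:3]
def ray(c,u,v,h):
    """wrist pixels -> world points on plane z=h"""
    K=c['mtx']; x=(np.asarray(u)-K[0,2])/K[0,0]; y=(np.asarray(v)-K[1,2])/K[1,1]; th=np.hypot(x,y)+1e-9; t=np.tan(th)/th
    M=np.linalg.inv(c['view']); d=np.stack([x*t,-y*t,-np.ones_like(x)],-1)@M[:3,:3].T; o=M[:3,3]
    return o+d*((h-o[2])/d[...,2])[...,None]
def rect(q,name=''):
    r=cv2.minAreaRect(q[:,:2].astype(np.float32)*1000); print(name,len(q),np.round(r[0],1),np.round(r[1],1),round(r[2],1)); return r
E
python3 - <<'E'
from h import *
c=load('w1');P=wpts(c);hsv=cv2.cvtColor(c['image'],cv2.COLOR_RGB2HSV)
for u,v in ((330,160),(300,235),(258,245),(314,215),(262,228),(270,228)): print((u,v),P[v,u].round(4))
roi=np.zeros(P.shape[:2],bool);roi[190:290,220:335]=1
bl=(cv2.inRange(hsv,(100,130,30),(125,255,255))>0)&roi
fl=bl&(P[...,2]<.012);rect(P[fl],'floor')
X=P[roi]
b=P[roi&(P[...,2]>.04)&(P[...,2]<.055)]; rect(b,'packtops')
b=P[bl&(P[...,2]>.042)&(P[...,2]<.055)&(P[...,1]<.24)]; rect(b,'bands')
b=P[roi&(P[...,2]>.057)&(P[...,2]<.075)&(P[...,1]>.23)]; rect(b,'stoptop')
b=P[roi&(P[...,2]>.057)&(P[...,2]<.075)&(P[...,1]<.2)]; rect(b,'walltop')
cv2.imwrite('pics/w1c.png',cv2.resize(c['image'][190:300,130:345,::-1],None,fx=3.6,fy=3.6,interpolation=cv2.INTER_CUBIC))
E
```

```text
(330, 160) [4.052e-01 3.322e-01 1.000e-04]
(300, 235) [0.4848 0.2503 0.0042]
(258, 245) [0.4599 0.1982 0.0395]
(314, 215) [0.4639 0.2807 0.0101]
(262, 228) [0.4378 0.2158 0.0486]
(270, 228) [0.4422 0.2249 0.0485]
floor 1636 [467.  225.5] [122.   74.6] 76.0
packtops 1945 [488.  220.4] [133.3 108.3] 71.8
bands 407 [460.7 199.8] [47.3 22.1] 76.1
stoptop 296 [478.7 268.3] [ 8.1 60.3] 76.4
walltop 395 [453.8 167.8] [ 9.  76.2] 75.8
```

View pics/w1c.png

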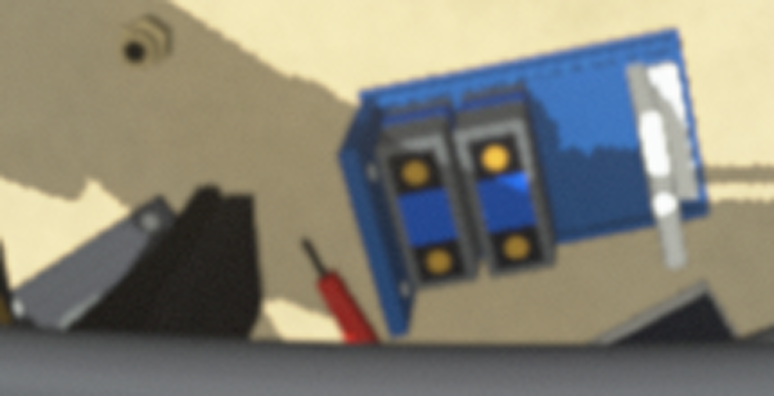

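Wall, stop and rack measure consistently: rack_in ≈ (0.4666, 0.2192), rack y at 76.1°, stop ≈ 2.5 mm. Next are the ejector and sleeve.

Emit:
step_arm(delta_pos=[[0.1,-1,0],[0.1,-1,0],[0.1,-1,0],[0.1,-1,0],[0.1,-1,0],[0.1,-1,0],[0.1,-1,0],[0.1,-1,0],[0.1,-1,0],[0.1,-1,0],[0.1,-1,0],[0.1,-1,0]], turn=[0.35,0.35,0.35,0.35,0.35,0.35,0.35,0.35,0.35,0.35,0.35,0])

```text
time: 2.55
ee_pos: [0.4204, -0.0376, 0.2724]
eef_rot: [-0.008, 1.0, 0.0, -0.0]
ft_force: [-0.4, 0.4, 0.7]
width: 0.0869
grip_force: 0.0
```

```bash
python3 - <<'E'
from h import *
w=save('wrist','w2');s=read_state();print(s['ee_pos'],s['eef_rot'])
E
```

```text
[ 0.42062837 -0.04160128  0.27257467] [-5.12830917e-03  9.99986809e-01 -2.55150845e-04  1.29982393e-04]
```

View pics/w2.png

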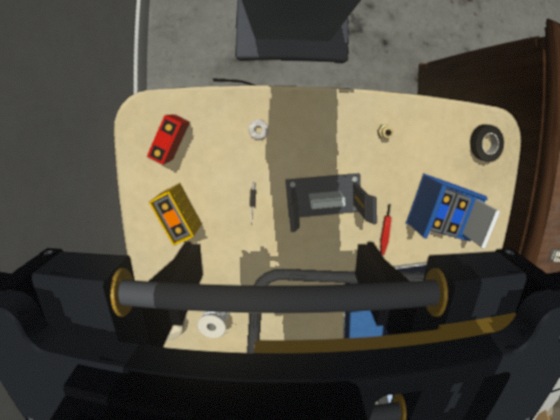

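The wrist view shows the sleeve at (173,213), the red look-alike at (168,138), the ejector at (327,198) with its pedestal at (327,200), and the rack at (450,208).

```bash
python3 - <<'E'
from h import *
c=load('w2');P=wpts(c);hsv=cv2.cvtColor(c['image'],cv2.COLOR_RGB2HSV)
roi=np.zeros(P.shape[:2],bool);roi[175:248,135:210]=1
ye=roi&(P[...,2]>.044)&(P[...,2]<.058);rect(P[ye],'sleeve rim')
og=roi&(cv2.inRange(hsv,(4,150,90),(18,255,255))>0);rect(P[og],'orange band');print(P[og].mean(0).round(4))
roi[:]=0;roi[170:235,282:380]=1
Z=P[...,2]
b=roi&(Z>.003)&(Z<.009);rect(P[b],'base')
b=roi&(Z>.038)&(Z<.049)&(abs(P[...,1]-.026)<.03);rect(P[b],'ped');print(P[b].mean(0))
b=roi&(Z>.082);rect(P[b],'guards')
for k in (P[...,1]<.03,P[...,1]>.03): rect(P[b&k],'g')
E
```

```text
sleeve rim 1293 [ 472.7 -175.7] [68.7 35. ] 26.2
orange band 208 [ 472.8 -175.8] [22.7 18.3] 23.4
[ 0.4727 -0.176   0.0477]
base 1942 [450.9  26.3] [ 55.7 104. ] 6.2
ped 291 [451.2  26.4] [12.  43.1] 4.6
[0.45021028 0.0253533  0.04227295]
guards 414 [400.3  20.4] [136.4 101.6] 6.4
g 219 [405.  -26.2] [135.4   8. ] 6.4
g 195 [446.1  72.9] [33.5  7.5] 6.0
```

Ejector: centre (0.451, 0.0263), yaw 6.2°. Sleeve: centre (0.4727, −0.1757), long axis at 26.2°. I'll move above the sleeve with the tool's y axis at 116.2°.

Emit:
step_arm(delta_pos=[[0.35,-0.9,0],[0.35,-0.9,0],[0.35,-0.9,0],[0.35,-0.9,-0.5],[0.35,-0.9,-0.8],[0.35,-0.9,-1],[0,0,-1],[0,0,-1],[0,0,-0.5],[0,0,0],[0,0,0]], turn=[0.4,0.4,0.4,0.4,0.4,0.4,0.4,0.4,0.4,0.12,0])

```text
time: 3.7
ee_pos: [0.4732, -0.1716, 0.1529]
eef_rot: [-0.228, 0.974, -0.0, -0.0]
ft_force: [0.3, 1.0, -0.3]
width: 0.0867
grip_force: 0.0
```

```bash
cat >> h.py <<'E'
def st():
    s=read_state();x,y=s['eef_rot'][:2];print('t',s['time'],'p',(s['ee_pos']*1000).round(1),'ytool',round(np.degrees(2*np.arctan2(y,x))-90,1),'F',s['ft_force'].round(1),'w',round(s['width']*1000,1),'g',round(s['grip_force'],1),'j',s['joint_positions'].round(2));return s
E
python3 - <<'E'
from h import *
st();c=save('wrist','w3');st();P=wpts(c);Z=P[...,2];hsv=cv2.cvtColor(c['image'],cv2.COLOR_RGB2HSV)
near=np.hypot(P[...,0]-.4727,P[...,1]+.1757)<.05
rect(P[near&(Z>.044)&(Z<.058)],'rim')
og=near&(cv2.inRange(hsv,(4,150,90),(18,255,255))>0);rect(P[og],'band')
E
```

```text
t 3.7 p [ 473.2 -171.6  152.9] ytool 116.3 F [ 0.3  1.  -0.3] w 86.7 g 0.0 j [-0.48  0.13  0.8   1.9  -0.1   1.15  2.39]
t 3.75 p [ 473.5 -171.6  153.3] ytool 116.3 F [ 0.3 -1.5 -0.5] w 86.9 g 0.0 j [-0.48  0.13  0.8   1.9  -0.1   1.15  2.39]
rim 2924 [ 473.1 -176.1] [68.  34.1] 25.8
band 517 [ 473.1 -175.8] [22.2 17.3] 26.1
```

Emit:
step_arm(delta_pos=[[0,-0.18,-0.9],[0,0,-1],[0,0,-1],[0,0,-1],[0,0,-0.75],[0,0,-0.4],[0,0,0],[0,0,0]], turn=[0,0,0,0,0,0,0,0])

```text
time: 4.55
ee_pos: [0.4738, -0.1763, 0.0273]
eef_rot: [-0.228, 0.974, -0.0, 0.001]
ft_force: [0.4, 0.2, 0.5]
width: 0.0869
grip_force: 0.0
```

Emit:
step_arm(delta_pos=[[0,0,0],[0,0,0],[0,0,0],[0,0,0],[0,0,0],[0,0,0],[0,0,0],[0,0,0]], turn=[0,0,0,0,0,0,0,0], grip=1, newtons=25)

```text
time: 5.35
ee_pos: [0.4735, -0.1766, 0.0265]
eef_rot: [-0.228, 0.974, -0.0, 0.0]
ft_force: [1.2, -1.8, 0.7]
width: 0.034
grip_force: 25.0
```

```bash
python3 -c "
from h import *
st()"
```

```text
t 5.35 p [ 473.5 -176.6   26.5] ytool 116.4 F [ 1.2 -1.8  0.7] w 34.0 g 25.0 j [-0.37  0.34  0.72  2.01 -0.29  0.89  2.55]
```

Emit:
step_arm(delta_pos=[[0,0,0.6],[0,0,1],[0,0,1],[0,0,1],[0,0,1],[0,0,0.2],[-0.1,0.6,0],[-0.1,0.8,0],[-0.1,0.8,0],[-0.1,0.8,0],[-0.1,0.8,0],[-0.1,0.8,0]], turn=[0,0,-0.8,-1,-1,-1,-1,-1,-1,-1,-1,-1])

```text
time: 6.55
ee_pos: [0.4574, -0.0605, 0.1468]
eef_rot: [0.353, 0.936, 0.0, -0.0]
ft_force: [0.3, -0.2, -4.5]
width: 0.0338
grip_force: 24.9
```

Emit:
step_arm(delta_pos=[[-0.1,0.8,0],[-0.1,0.8,0],[-0.1,0.8,0],[0,0.6,0],[0,0.4,0],[0,0.11,0],[0,0,0],[0,0,0],[0,0,0],[0,0,0]], turn=[-1,-1,-1,-1,-1,-1,-0.23,0,0,0])

```text
time: 7.55
ee_pos: [0.4505, 0.0263, 0.1464]
eef_rot: [0.668, 0.745, 0.0, -0.0]
ft_force: [-0.1, -0.8, -4.6]
width: 0.0339
grip_force: 25.0
```

```bash
python3 - <<'E'
from h import *
s=st();c=save('wrist','w4');c2=save('scene','s4');P=wpts(c);Z=P[...,2];hsv=cv2.cvtColor(c['image'],cv2.COLOR_RGB2HSV)
near=np.hypot(P[...,0]-s['ee_pos'][0],P[...,1]-s['ee_pos'][1])<.06
og=near&(cv2.inRange(hsv,(4,150,90),(18,255,255))>0);rect(P[og],'band');print(P[og].mean(0))
z=s['ee_pos'][2]+.0255
yl=near&(cv2.inRange(hsv,(20,120,40),(34,255,255))>0);rect(P[yl&(abs(Z-z)<.006)],'rim')
near=np.hypot(P[...,0]-.451,P[...,1]-.026)<.07
b=near&(Z>.003)&(Z<.0085);rect(P[b],'base')
for k in (1,-1): 
    b=near&(Z>.08)&(Z<.094)&(k*(P[...,1]-.026)>.036);rect(P[b],'g')
P=pts(c2);near=np.hypot(P[...,0]-.451,P[...,1]-.026)<.09;Z=P[...,2];hsv=cv2.cvtColor(c2['image'],cv2.COLOR_RGB2HSV)
yl=near&(cv2.inRange(hsv,(20,120,40),(34,255,255))>0);q=P[yl];print(q.min(0),q.max(0))
cv2.imwrite('pics/s4c.png',cv2.resize(np.hstack([c['image'][130:330,180:380,::-1],c2['image'][150:250,220:330,::-1].repeat(2,0).repeat(2,1)]),None,fx=1.9,fy=1.9))
E
```

```text
t 7.55 p [450.5  26.3 146.4] ytool 6.2 F [-0.1 -0.8 -4.6] w 33.9 g 25.0 j [-0.85 -0.02  0.69  2.03  0.02  1.13 -0.06]
band 824 [448.2  30.2] [17.7 13.5] 7.1
[0.448267   0.03023434 0.16788202]
rim 2864 [448.3  25.7] [35.7 69.2] 6.1
base 1875 [448.7  49.8] [56.6 58. ] 5.9
g 562 [446.4  72.9] [33.9  9. ] 6.4
g 0 [0. 0.] [0. 0.] 0.0
[ 0.42953733 -0.00691841  0.11894993] [0.53979733 0.05880966 0.2592741 ]
```

View pics/s4c.png

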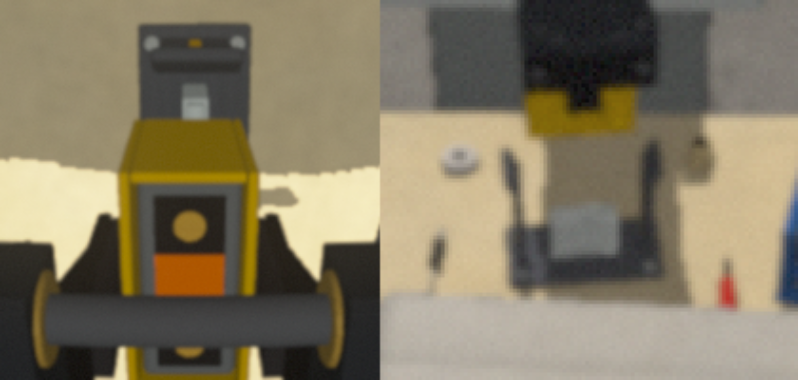

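The left panel shows the sleeve aligned with the pedestal and ejector base ahead of it. The right panel shows it above the guards. Now I lower it.

Emit:
step_arm(delta_pos=[[0.06,0,-0.5],[0,0,-0.8],[0,0,-0.8],[0,0,-0.4],[0,0,0],[0,0,-0.2],[0,0,-0.2],[0,0,-0.2],[0,0,0]], turn=[0,0,0,0,0,0,0,0,0])

```text
time: 8.55
ee_pos: [0.4518, 0.0266, 0.0684]
eef_rot: [0.668, 0.744, -0.0, -0.0]
ft_force: [0.5, -0.0, -3.7]
width: 0.0339
grip_force: 25.0
```

Emit:
step_arm(delta_pos=[[0,0,-0.2],[0,0,-0.2],[0,0,-0.2],[0,0,-0.2],[0,0,-0.2],[0,0,-0.2],[0,0,-0.15],[0,0,0],[0,0,0]], turn=[0,0,0,0,0,0,0,0,0])

```text
time: 9.45
ee_pos: [0.4522, 0.0266, 0.0351]
eef_rot: [0.668, 0.744, -0.0, 0.0]
ft_force: [0.9, 0.2, -0.9]
width: 0.0343
grip_force: 25.0
```

Emit:
step_arm(delta_pos=[[0,0,-0.08],[0,0,-0.05],[0,0,0],[0,0,0]], turn=[0,0,0,0])

```text
time: 9.85
ee_pos: [0.4521, 0.0268, 0.0323]
eef_rot: [0.668, 0.744, 0.0, -0.0]
ft_force: [-4.3, -0.7, 9.2]
width: 0.0339
grip_force: 25.0
```

```bash
python3 - <<'E'
from h import *
s=st();c=save('wrist','w5');P=wpts(c);Z=P[...,2];hsv=cv2.cvtColor(c['image'],cv2.COLOR_RGB2HSV)
near=np.hypot(P[...,0]-s['ee_pos'][0],P[...,1]-s['ee_pos'][1])<.06
og=near&(cv2.inRange(hsv,(4,150,90),(18,255,255))>0);print('band',og.sum(),np.median(P[og],0))
yl=near&(cv2.inRange(hsv,(20,120,40),(34,255,255))>0);print('yellow z pct',np.percentile(Z[yl],[5,50,90,97]))
E
```

```text
t 9.85 p [452.1  26.8  32.3] ytool 6.2 F [-4.3 -0.7  9.2] w 33.9 g 25.0 j [-0.8   0.19  0.69  2.13 -0.16  0.87  0.1 ]
band 1661 [0.44936635 0.02848285 0.08868076]
yellow z pct [0.05653558 0.12890221 0.13257008 0.13371326]
```

Emit:
step_arm(delta_pos=[[0,0,0],[0,0,0],[0,0,0],[0,0,0],[0,0,0],[0,0,0.5],[0,0,0.7],[0,0,0],[0,0,0]], turn=[0,0,0,0,0,0,0,0,0], grip=0)

```text
time: 10.8
ee_pos: [0.4524, 0.0269, 0.0624]
eef_rot: [0.668, 0.744, 0.001, 0.0]
ft_force: [0.5, -0.1, 0.7]
width: 0.0863
grip_force: 0.0
```

```bash
python3 - <<'E'
from h import *
s=st();c=save('wrist','w6');c2=save('side','d6');P=wpts(c);Z=P[...,2];hsv=cv2.cvtColor(c['image'],cv2.COLOR_RGB2HSV)
near=np.hypot(P[...,0]-s['ee_pos'][0],P[...,1]-s['ee_pos'][1])<.06
og=near&(cv2.inRange(hsv,(4,150,90),(18,255,255))>0);print('band',og.sum(),np.median(P[og],0))
yl=near&(cv2.inRange(hsv,(20,120,40),(34,255,255))>0);rect(P[yl&(abs(Z-.058)<.006)],'rim');print(np.median(Z[yl&(abs(Z-.058)<.015)]))
E
```

```text
t 10.8 p [452.4  26.9  62.4] ytool 6.2 F [ 0.5 -0.1  0.7] w 86.3 g 0.0 j [-0.82  0.13  0.71  2.11 -0.11  0.93  0.05]
band 904 [0.44881707 0.03383506 0.08864373]
rim 976 [448.3  40.4] [34.2 63.6] 6.4
0.05768676459753655
```

Emit:
step_arm(delta_pos=[[0,0,0],[0,0,0],[0,0,0],[0,0,0],[0,0,0],[0,0,0],[0,0,0],[0,0,0]], turn=[0,0,0,0,0,0,0,0], grip=1, newtons=25)

```text
time: 11.7
ee_pos: [0.4521, 0.0267, 0.0618]
eef_rot: [0.668, 0.744, 0.0, 0.0]
ft_force: [0.3, 0.0, 0.6]
width: 0.0309
grip_force: 0.0
```

Emit:
step_arm(delta_pos=[[0,0,0.2],[0,0,0.3],[0,0,0.5],[0,0,0.6],[0,0,0.8],[0,0,0.8],[0,0,0]], turn=[0,0,0,0,0,0,0])

```text
time: 12.4
ee_pos: [0.4537, 0.0269, 0.1448]
eef_rot: [0.668, 0.744, 0.002, 0.001]
ft_force: [0.4, -0.7, -2.1]
width: 0.0261
grip_force: 25.0
```

```bash
python3 - <<'E'
from h import *
s=st();c=save('wrist','w7');P=wpts(c);Z=P[...,2];hsv=cv2.cvtColor(c['image'],cv2.COLOR_RGB2HSV)
near=np.hypot(P[...,0]-s['ee_pos'][0],P[...,1]-s['ee_pos'][1])<.08
og=near&(cv2.inRange(hsv,(4,150,90),(18,255,255))>0);print('band',og.sum(),np.median(P[og],0))
yl=near&(cv2.inRange(hsv,(20,120,40),(34,255,255))>0)&(Z<.09);print('yellow',yl.sum(),np.percentile(Z[yl],[50,95]))
w=load('w2');P=wpts(w)
for n,(u,v) in dict(fitting=(385,132),collar=(258,128),pick=(253,200),red=(168,138),clip=(386,230),spool=(212,325)).items(): print(n,P[v,u].round(3))
E
```

```text
t 12.4 p [453.7  26.9 144.8] ytool 6.2 F [ 0.4 -0.7 -2.1] w 26.1 g 25.0 j [-0.86 -0.02  0.71  2.03  0.01  1.12 -0.05]
band 1035 [0.45018069 0.03383937 0.16903203]
yellow 944 [0.04959234 0.05936668]
fitting [0.359 0.102 0.021]
collar [ 0.361 -0.065  0.001]
pick [ 0.458 -0.071  0.009]
red [ 0.369 -0.175  0.044]
clip [0.5   0.121 0.01 ]
spool [ 0.654 -0.137  0.032]
```

Pack out and gripped, sleeve still seated. Next I set the pack down at the vacated spot for a regrasp across the 60 mm.

Emit:
step_arm(delta_pos=[[0,-0.4,0],[0.1,-0.7,0],[0.1,-0.8,0],[0.1,-0.8,0],[0.1,-0.8,0],[0.1,-0.8,0],[0.1,-0.8,0],[0,-0.8,0],[0,-0.8,0],[0,-0.6,0],[0,-0.4,-0.5],[0,0,-0.8]], turn=[0,0.9,1,1,1,1,1,1,1,1,0.9,0.38])

```text
time: 13.65
ee_pos: [0.4667, -0.1685, 0.1089]
eef_rot: [0.12, 0.993, -0.001, 0.0]
ft_force: [0.3, 1.2, -2.6]
width: 0.0259
grip_force: 25.0
```

Emit:
step_arm(delta_pos=[[0,0,-0.8],[0,0,-0.8],[0,0,-0.8],[0,0,-0.6],[0,0,-0.3],[0,0,-0.1],[0,0,0],[0,0,0]], turn=[0,0,0,0,0,0,0,0])

```text
time: 14.45
ee_pos: [0.4676, -0.166, 0.025]
eef_rot: [0.12, 0.993, 0.0, 0.001]
ft_force: [-0.0, -0.0, -3.3]
width: 0.0255
grip_force: 25.0
```

```bash
python3 -c "
from h import *
st()"
```

```text
t 14.45 p [ 467.6 -166.    25. ] ytool 76.2 F [-0.  -0.  -3.3] w 25.5 g 25.0 j [-0.45  0.34  0.8   2.03 -0.32  0.89  1.85]
```

Pack still 5–7 mm up; I lower until contact, then release, raise, turn −90° and look.

Emit:
step_arm(delta_pos=[[0,0,-0.16],[0,0,-0.06],[0,0,-0.04],[0,0,0]], turn=[0,0,0,0])

```text
time: 14.85
ee_pos: [0.4681, -0.1658, 0.0199]
eef_rot: [0.12, 0.993, 0.001, 0.001]
ft_force: [-11.4, 3.6, 32.7]
width: 0.0258
grip_force: 25.0
```

Emit:
step_arm(delta_pos=[[0,0,0.05],[0,0,0]], turn=[0,0])

```text
time: 15.05
ee_pos: [0.4679, -0.1658, 0.02]
eef_rot: [0.12, 0.993, 0.0, 0.001]
ft_force: [-3.3, 2.4, 13.3]
width: 0.0256
grip_force: 25.0
```

Emit:
step_arm(delta_pos=[[0,0,0],[0,0,0],[0,0,0],[0,0,0],[0,0,0],[0,0,0.5],[0,0,1],[0,0,1],[0,0,0.7],[0,0,0],[0,0,0],[0,0,0]], turn=[0,0,0,0,0,0,0,-1,-1,-1,-1,-1], grip=0)

```text
time: 16.25
ee_pos: [0.4673, -0.1659, 0.1001]
eef_rot: [0.411, 0.912, 0.0, 0.0]
ft_force: [0.5, -0.5, 0.5]
width: 0.0869
grip_force: 0.0
```

Emit:
step_arm(delta_pos=[[0,0,0],[0,0,0],[0,0,0],[0,0,0],[0,0,0],[0,0,0],[0,0,0],[0,0,0],[0,0,0],[0,0,0]], turn=[-1,-1,-1,-1,-1,-1,-1,-1,-0.1,0])

```text
time: 17.25
ee_pos: [0.4672, -0.1658, 0.0995]
eef_rot: [0.787, 0.617, 0.0, 0.0]
ft_force: [0.5, 0.5, -0.1]
width: 0.0869
grip_force: 0.0
```

```bash
python3 - <<'E'
from h import *
s=st();c=save('wrist','w8');P=wpts(c);Z=P[...,2];hsv=cv2.cvtColor(c['image'],cv2.COLOR_RGB2HSV)
near=np.hypot(P[...,0]-.468,P[...,1]+.166)<.05
rect(P[near&(Z>.038)&(Z<.05)],'top');print(np.median(P[near&(Z>.03)&(Z<.06)],0))
og=near&(cv2.inRange(hsv,(4,150,90),(18,255,255))>0);rect(P[og],'band')
c=save('scene','s8');P=pts(c);Z=P[...,2]
near=np.hypot(P[...,0]-.468,P[...,1]+.166)<.06;print((near&(Z>.03)).sum());rect(P[near&(Z>.038)&(Z<.052)],'scene top')
E
```

```text
t 17.25 p [ 467.2 -165.8   99.5] ytool -13.7 F [ 0.5  0.5 -0.1] w 86.9 g 0.0 j [-0.77  0.31  1.18  1.99 -0.33  1.06  0.31]
top 2939 [ 466.6 -164.2] [26.1 60.5] 76.7
[ 0.46688291 -0.16185283  0.04429641]
band 713 [ 467.3 -162.8] [23.2 55.7] 76.1
8303
scene top 203 [ 470.2 -166.5] [27.4 63.8] 74.2
```

Emit:
step_arm(delta_pos=[[0,0.04,-0.5],[0,0,-0.9],[0,0,-0.9],[0,0,-0.6],[0,0,-0.44],[0,0,0],[0,0,0]], turn=[0,0,0,0,0,0,0])

```text
time: 18.05
ee_pos: [0.4671, -0.1651, 0.0157]
eef_rot: [0.787, 0.616, -0.0, 0.0]
ft_force: [0.3, -0.8, -0.5]
width: 0.0873
grip_force: 0.0
```

Emit:
step_arm(delta_pos=[[0,0,0],[0,0,0],[0,0,0],[0,0,0],[0,0,0],[0,0,0],[0,0,0]], turn=[0,0,0,0,0,0,0], grip=1, newtons=25)

```text
time: 18.75
ee_pos: [0.4675, -0.1648, 0.0158]
eef_rot: [0.787, 0.616, 0.0, 0.0]
ft_force: [1.3, 0.8, 4.5]
width: 0.0597
grip_force: 25.0
```

Emit:
step_arm(delta_pos=[[0,0,0.5],[0,0,1],[0,0,1],[0,0,1],[0,0,1],[0,0,0.5],[0,1,0],[0,1,0],[0,1,0],[0,1,0],[0,1,0],[0,1,0]], turn=[0,0,0,0,0,0,0,0,0,0,0,0])

```text
time: 19.95
ee_pos: [0.4664, -0.0142, 0.1406]
eef_rot: [0.788, 0.616, -0.0, -0.001]
ft_force: [1.5, -0.1, -3.0]
width: 0.0595
grip_force: 25.0
```

```bash
python3 -c "
from h import *
st()"
```

```text
t 19.95 p [466.4 -14.2 140.6] ytool -13.9 F [ 1.5 -0.1 -3. ] w 59.5 g 25.0 j [-1.27  0.04  1.25  2.01 -0.04  1.12 -0.24]
```

```bash
python3 - <<'E'
from h import *
c=load('w1');P=wpts(c);Z=P[...,2]
a=np.radians(-14);R=np.array([[np.cos(a),-np.sin(a)],[np.sin(a),np.cos(a)]])
for f in ('w1','w2'):
    c=load(f);P=wpts(c);Z=P[...,2];q=(P[...,:2]-[.4666,.2192])@R*1000
    hsv=cv2.cvtColor(c['image'],cv2.COLOR_RGB2HSV);bl=cv2.inRange(hsv,(100,130,30),(125,255,255))>0
    m=(Z>.045)&(Z<.052)&(abs(q[...,0])<26)&(q[...,1]>-48)&(q[...,1]<20);h,e=np.histogram(q[m][:,1],np.arange(-48,22,2));print(f,list(zip(e.astype(int),h)))
    print('x range',np.percentile(q[m][:,0],[1,99]))
    m=bl&(Z>.045)&(Z<.052)&(abs(q[...,0])<26);y=q[m]
    for lo,hi in ((-48,-21),(-21,10)):
        k=(y[:,1]>lo)&(y[:,1]<hi);print('band',k.sum(),y[k].mean(0),np.percentile(y[k],[2,98],axis=0).round(1))
    m=(Z>.058)&(Z<.068)&(q[...,1]>35)&(abs(q[...,0])<30);print('stop',np.percentile(q[m][:,1],[3,97]))
E
```

```text
w1 [(np.int64(-48), np.int64(25)), (np.int64(-46), np.int64(51)), (np.int64(-44), np.int64(52)), (np.int64(-42), np.int64(53)), (np.int64(-40), np.int64(52)), (np.int64(-38), np.int64(57)), (np.int64(-36), np.int64(55)), (np.int64(-34), np.int64(57)), (np.int64(-32), np.int64(56)), (np.int64(-30), np.int64(52)), (np.int64(-28), np.int64(59)), (np.int64(-26), np.int64(57)), (np.int64(-24), np.int64(61)), (np.int64(-22), np.int64(5)), (np.int64(-20), np.int64(14)), (np.int64(-18), np.int64(53)), (np.int64(-16), np.int64(54)), (np.int64(-14), np.int64(54)), (np.int64(-12), np.int64(59)), (np.int64(-10), np.int64(54)), (np.int64(-8), np.int64(54)), (np.int64(-6), np.int64(58)), (np.int64(-4), np.int64(56)), (np.int64(-2), np.int64(58)), (np.int64(0), np.int64(54)), (np.int64(2), np.int64(59)), (np.int64(4), np.int64(56)), (np.int64(6), np.int64(46)), (np.int64(8), np.int64(0)), (np.int64(10), np.int64(0)), (np.int64(12), np.int64(0)), (np.int64(14), np.int64(0)), (np.int64(16), np.int64(0)), (np.int64(18), np.int64(0))]
x range [-25.49880478  25.24865018]
band 199 [ -0.94786547 -34.56827
[... 666 characters left out ...]
int64(-14), np.int64(41)), (np.int64(-12), np.int64(43)), (np.int64(-10), np.int64(42)), (np.int64(-8), np.int64(37)), (np.int64(-6), np.int64(41)), (np.int64(-4), np.int64(39)), (np.int64(-2), np.int64(45)), (np.int64(0), np.int64(37)), (np.int64(2), np.int64(32)), (np.int64(4), np.int64(38)), (np.int64(6), np.int64(12)), (np.int64(8), np.int64(0)), (np.int64(10), np.int64(0)), (np.int64(12), np.int64(0)), (np.int64(14), np.int64(0)), (np.int64(16), np.int64(0)), (np.int64(18), np.int64(0))]
x range [-25.57826065  25.45542314]
band 149 [ -0.35242423 -33.87890651] [[-11.5 -40.9]
 [ 11.1 -26.3]]
band 158 [-0.48565829 -5.61011147] [[-11.  -14. ]
 [ 10.3   3.1]]
stop [ 45.47208138 248.20232188]
```

Emit:
step_arm(delta_pos=[[0,1,0],[0,1,0],[0,1,0],[0,1,0],[0,1,0],[0,1,0],[0.1,1,0],[0.1,1,0],[0.06,1,0],[0,0.8,0],[0,0.4,0],[0,0.16,0]], turn=[0,0,0,0,0,0,0,0,0,0,0,0])

```text
time: 21.15
ee_pos: [0.4734, 0.2447, 0.1405]
eef_rot: [0.787, 0.617, -0.0, 0.0]
ft_force: [-0.3, -0.5, -2.1]
width: 0.0598
grip_force: 25.0
```

Emit:
step_arm(delta_pos=[[0,0,0],[0,0,0]], turn=[0,0])

```text
time: 21.35
ee_pos: [0.4738, 0.243, 0.1407]
eef_rot: [0.788, 0.616, -0.0, 0.0]
ft_force: [-1.2, -0.4, -2.9]
width: 0.0597
grip_force: 25.0
```

```bash
cat >> h.py <<'E'
a=np.radians(-14);R=np.array([[np.cos(a),-np.sin(a)],[np.sin(a),np.cos(a)]])
def rk(p): return (np.asarray(p)[...,:2]-[.4666,.2192])@R*1000
E
python3 - <<'E'
from h import *
s=st();print(rk(s['ee_pos']));c=save('wrist','w9');c2=save('side','d9');c3=save('scene','s9')
P=wpts(c);Z=P[...,2];q=rk(P);hsv=cv2.cvtColor(c['image'],cv2.COLOR_RGB2HSV)
og=(cv2.inRange(hsv,(4,150,90),(18,255,255))>0)&(Z>.1);print('band',q[og].mean(0),np.percentile(q[og],[2,98],axis=0),np.median(Z[og]))
m=(Z>.058)&(Z<.068)&(q[...,1]>35)&(q[...,1]<70)&(abs(q[...,0])<35);print('stop',m.sum(),np.percentile(q[m][:,1],[3,97]),np.percentile(q[m][:,0],[3,97]))
m=(Z>.045)&(Z<.052)&(q[...,1]>-20)&(q[...,1]<20)&(abs(q[...,0])<26);print('pack2',m.sum(),np.percentile(q[m][:,1],[1,99]))
cv2.imwrite('pics/v9.png',np.hstack([cv2.resize(c2['image'][180:300,200:360,::-1],(400,300)),cv2.resize(c3['image'][150:250,290:423,::-1],(400,300))]))
E
```

```text
t 21.35 p [473.8 243.  140.7] ytool -14.0 F [-1.2 -0.4 -2.9] w 59.7 g 25.0 j [-1.44  0.3   1.03  1.85 -0.28  1.15 -0.56]
[ 1.20458545 24.78899518]
band [-0.74752863 34.99241926] [[-28.33282014  26.40244952]
 [ 27.104349    62.7223013 ]] 0.146108739403838
stop 874 [47.01349704 54.33728052] [-27.41217536  28.42028952]
pack2 151 [6.8876589  8.46859212]
```

View pics/v9.png

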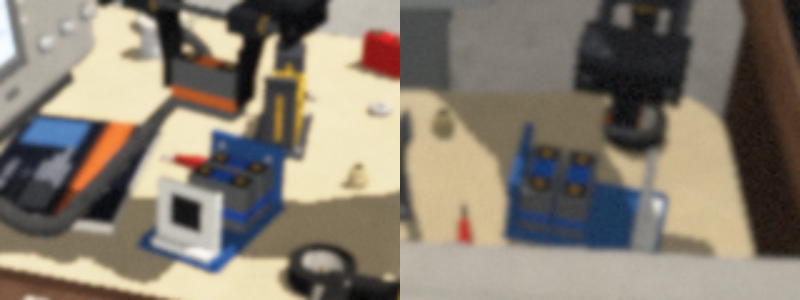

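The left (side) panel shows the gripped pack at (210,80) above the rack. The rack has blue packs at (235,170) and the white stop at (185,215). The right (scene) panel shows the pack hanging over the free gap at (640,125). A small correction, then I lower it.

Emit:
step_arm(delta_pos=[[-0.03,0.09,-0.4],[0,0,-0.8],[0,0,-0.8],[0,0,-0.6],[0,0,0],[0,0,0]], turn=[0,0,0,0,0,0])

```text
time: 22.1
ee_pos: [0.473, 0.2461, 0.0757]
eef_rot: [0.788, 0.616, -0.0, 0.0]
ft_force: [1.0, 0.1, -2.5]
width: 0.0598
grip_force: 25.0
```

```bash
python3 - <<'E'
from h import *
s=st();print(rk(s['ee_pos']));c=save('wrist','w10')
P=wpts(c);Z=P[...,2];q=rk(P)
m=(abs(Z-s['ee_pos'][2]-.028)<.004)&(abs(q[...,0])<28)&(abs(q[...,1]-25)<25);print('pack top',m.sum(),np.percentile(q[m],[1,99],axis=0).round(1))
E
```

```text
t 22.1 p [473.  246.1  75.7] ytool -13.9 F [ 1.   0.1 -2.5] w 59.8 g 25.0 j [-1.37  0.39  0.96  1.91 -0.38  1.03 -0.49]
[-0.27208044 27.68686248]
pack top 2989 [[-27.4  29. ]
 [ 27.7  40.6]]
```

Emit:
step_arm(delta_pos=[[0,0,-0.4],[0,0,-0.6],[0,0,-0.5],[0,0,-0.4],[0,0,-0.2],[0,0,-0.06],[0,0,0]], turn=[0,0,0,0,0,0,0])

```text
time: 22.85
ee_pos: [0.4728, 0.2462, 0.0214]
eef_rot: [0.788, 0.616, -0.0, 0.0]
ft_force: [-0.8, 0.7, -3.0]
width: 0.06
grip_force: 25.0
```

Emit:
step_arm(delta_pos=[[0,0,-0.05],[0,0,-0.03],[0,0,0]], turn=[0,0,0])

```text
time: 23.15
ee_pos: [0.4729, 0.2466, 0.0199]
eef_rot: [0.787, 0.616, 0.0, -0.0]
ft_force: [-0.4, -0.3, 0.7]
width: 0.0599
grip_force: 25.0
```

Emit:
step_arm(delta_pos=[[0,0,0],[0,0,0],[0,0,0],[0,0,0],[0,0,0],[0,0,0.4],[0,0,0.8],[0,0,1],[0,0,1],[0,0,0.4],[0,0,0]], turn=[0,0,0,0,0,0,0,0,0,0,0], grip=0)

```text
time: 24.25
ee_pos: [0.4735, 0.247, 0.1109]
eef_rot: [0.787, 0.616, 0.001, -0.0]
ft_force: [-0.3, 0.2, -0.3]
width: 0.0871
grip_force: 0.0
```

```bash
python3 - <<'E'
from h import *
s=st();print(rk(s['ee_pos']));c=save('wrist','w11')
P=wpts(c);Z=P[...,2];q=rk(P)
m=(Z>.044)&(Z<.053)&(abs(q[...,0])<40)&(q[...,1]>12)&(q[...,1]<44);rect(np.c_[q[m]/1000],'pack rackframe');print(np.median(Z[m]))
m=(Z>.058)&(Z<.068)&(q[...,1]>35)&(q[...,1]<70)&(abs(q[...,0])<35);print('stop',m.sum(),np.percentile(q[m][:,1],[3,97]),np.percentile(q[m][:,0],[3,97]))
E
```

```text
t 24.25 p [473.5 247.  110.9] ytool -13.9 F [-0.3  0.2 -0.3] w 87.1 g 0.0 j [-1.41  0.34  1.    1.88 -0.33  1.09 -0.53]
[-2.55314731e-02  2.86252190e+01]
pack rackframe 2739 [-3.5 28.2] [26.3 60.5] 90.0
0.04844113492325894
stop 1102 [47.73632038 54.94766548] [-27.18862159  28.16519699]
```

Emit:
step_arm(delta_pos=[[0.1,0.4,0],[0.1,0.4,0],[0.1,0.4,0],[0.1,0.4,0],[0.1,0.4,0],[0,0,0],[0,0,-0.6],[0,0,-0.8],[0,0,-0.8],[0,0,-0.6],[0,0,-0.2],[0,0,0]], turn=[0,0,0,0,0,0,0,0,0,0,0,0], grip=1, newtons=10)

```text
time: 25.5
ee_pos: [0.4851, 0.2958, 0.034]
eef_rot: [0.788, 0.616, -0.001, 0.0]
ft_force: [-0.6, -0.3, 0.5]
width: 0.0026
grip_force: 0.0
```

```bash
python3 - <<'E'
from h import *
s=st();print(rk(s['ee_pos']))
E
```

```text
t 25.5 p [485.1 295.8  34. ] ytool -13.9 F [-0.6 -0.3  0.5] w 2.6 g 0.0 j [-1.33  0.53  0.88  1.85 -0.48  0.99 -0.49]
[-0.57076236 78.81119997]
```

Emit:
step_arm(delta_pos=[[-0.04,-0.16,0],[-0.04,-0.16,0],[-0.04,-0.16,0],[-0.04,-0.16,0],[-0.04,-0.16,0],[-0.04,-0.16,0],[0,0,0]], turn=[0,0,0,0,0,0,0])

```text
time: 26.2
ee_pos: [0.4796, 0.2725, 0.035]
eef_rot: [0.788, 0.616, 0.001, -0.0]
ft_force: [1.7, 1.6, 1.4]
width: 0.0003
grip_force: 1.1
```

```bash
python3 - <<'E'
from h import *
s=st();print(rk(s['ee_pos']))
c=save('wrist','w12')
P=wpts(c);Z=P[...,2];q=rk(P)
m=(Z>.058)&(Z<.068)&(q[...,1]>20)&(q[...,1]<70)&(abs(q[...,0])<35);print('stop',m.sum(),np.percentile(q[m][:,1],[3,97]))
E
```

```text
t 26.2 p [479.6 272.5  35. ] ytool -13.9 F [1.7 1.6 1.4] w 0.3 g 1.1 j [-1.33  0.5   0.89  1.89 -0.47  0.98 -0.46]
[-0.26396877 54.81952623]
stop 371 [53.63471741 66.59145207]
```

Emit:
step_arm(delta_pos=[[-0.02,-0.08,0],[-0.02,-0.08,0],[-0.02,-0.08,0],[0,0,0]], turn=[0,0,0,0])

```text
time: 26.65
ee_pos: [0.4781, 0.2668, 0.0348]
eef_rot: [0.787, 0.616, 0.001, -0.0]
ft_force: [1.7, 3.3, 3.1]
width: 0.0003
grip_force: 2.2
```

Emit:
step_arm(delta_pos=[[-0.01,-0.04,0],[-0.01,-0.04,0],[0,0,0]], turn=[0,0,0])

```text
time: 26.95
ee_pos: [0.4777, 0.2652, 0.0348]
eef_rot: [0.787, 0.617, 0.001, -0.0]
ft_force: [3.2, 5.6, 2.4]
width: 0.0008
grip_force: 3.1
```

Emit:
step_arm(delta_pos=[[-0.01,-0.04,0],[-0.01,-0.04,0],[0,0,0]], turn=[0,0,0])

```text
time: 27.25
ee_pos: [0.4777, 0.2652, 0.0349]
eef_rot: [0.787, 0.617, 0.002, -0.0]
ft_force: [6.3, 13.1, -4.3]
width: 0.0008
grip_force: 6.9
```

```bash
python3 - <<'E'
from h import *
s=st();print(rk(s['ee_pos']))
c=save('scene','s13');P=pts(c);Z=P[...,2];q=rk(P)
m=(Z>.054)&(Z<.068)&(q[...,1]>20)&(q[...,1]<70)&(abs(q[...,0])<32);print('stop',m.sum(),np.percentile(q[m][:,1],[5,50,95]))
E
```

```text
t 27.25 p [477.7 265.2  34.9] ytool -13.8 F [ 6.3 13.1 -4.3] w 0.8 g 6.9 j [-1.33  0.48  0.9   1.91 -0.46  0.97 -0.45]
[-0.35196978 47.30215542]Traceback (most recent call last):
  File "<stdin>", line 4, in <module>
    return _quantile_unchecked(
        a, q, axis, out, overwrite_input, method, keepdims, weights)
    return _ureduce(a,
                    func=_quantile_ureduce_func,
    ...<5 lines>...
                    overwrite_input=overwrite_input,
                    method=method)
    r = func(a, **kwargs)
    result = _quantile(arr,
                       quantiles=q,
    ...<2 lines>...
                       out=out,
                       weights=wgt)
    slices_having_nans = np.isnan(arr[-1, ...])
                                  ~~~^^^^^^^^^
IndexError: index -1 is out of bounds for axis 0 with size 0
```

The motion stopped and the force jumped, so the row is snug. I'll back off and check.

Emit:
step_arm(delta_pos=[[0.06,0.25,0],[0.1,0.4,0],[0.1,0.4,0],[0,0,0.5],[0,0,1],[0,0,1],[0,0,1],[0,0,1],[-0.5,0,0.5],[-0.5,0,0],[0,0,0]], turn=[0,0,0,0,0,0,0,0,0,0,0])

```text
time: 28.4
ee_pos: [0.4575, 0.2886, 0.1603]
eef_rot: [0.787, 0.617, 0.0, -0.001]
ft_force: [-1.0, 0.2, -0.4]
width: 0.0007
grip_force: 0.0
```

```bash
python3 - <<'E'
from h import *
s=st();c=save('wrist','w14');c3=save('scene','s14');c2=save('side','d14')
P=wpts(c);Z=P[...,2];q=rk(P)
m=(Z>.058)&(Z<.068)&(q[...,1]>20)&(q[...,1]<60)&(abs(q[...,0])<35);print('stop',m.sum(),np.percentile(q[m][:,1],[2,98]))
m=(Z>.058)&(Z<.068)&(q[...,1]<-40)&(q[...,1]>-70)&(abs(q[...,0])<45);print('wall',m.sum(),np.percentile(q[m][:,1],[2,98]) if m.sum() else 0)
m=(Z>.044)&(Z<.053)&(abs(q[...,0])<45)&(q[...,1]>-48)&(q[...,1]<28);print('row',np.percentile(q[m],[1,99],axis=0).round(1))
for lo,hi in((-47,-25),(-21,1),(5,27)):
    k=m&(q[...,1]>lo)&(q[...,1]<hi);print(k.sum(),np.percentile(q[k][:,0],[1,99]).round(1),Z[k].mean().round(4),Z[k].std().round(4))
cv2.imwrite('pics/v14.png',np.hstack([cv2.resize(c2['image'][150:300,180:380,::-1],(400,300)),cv2.resize(c['image'][120:330,140:420,::-1],(400,300))]))
E
```

```text
t 28.4 p [457.5 288.6 160.3] ytool -13.9 F [-1.   0.2 -0.4] w 0.7 g 0.0 j [-1.52  0.29  1.03  1.81 -0.27  1.19 -0.65]
stop 613 [29.6129983  37.22326945]
wall 20 [-57.30794795 -49.14795849]
row [[-30.7  12.1]
 [ 25.7  27.5]]Traceback (most recent call last):
  File "<stdin>", line 8, in <module>
    return _quantile_unchecked(
        a, q, axis, out, overwrite_input, method, keepdims, weights)
    return _ureduce(a,
                    func=_quantile_ureduce_func,
    ...<5 lines>...
                    overwrite_input=overwrite_input,
                    method=method)
    r = func(a, **kwargs)
    result = _quantile(arr,
                       quantiles=q,
    ...<2 lines>...
                       out=out,
                       weights=wgt)
    slices_having_nans = np.isnan(arr[-1, ...])
                                  ~~~^^^^^^^^^
IndexError: index -1 is out of bounds for axis 0 with size 0
```

```bash
python3 - <<'E'
from h import *
c,c2,c3=load('w14'),load('d14'),load('s14')
P=pts(c3);Z=P[...,2];q=rk(P)
for lo,hi in((-47,-25),(-21,1),(5,27)):
    k=(Z>.04)&(Z<.054)&(abs(q[...,0])<45)&(q[...,1]>lo)&(q[...,1]<hi);print(k.sum(),q[k].mean(0).round(1) if k.sum() else 0,np.percentile(q[k][:,0],[2,98]).round(1) if k.sum() else 0)
cv2.imwrite('pics/v14.png',np.hstack([cv2.resize(c2['image'][180:300,220:380,::-1],(400,300)),cv2.resize(c3['image'][165:245,230:400,::-1],(400,300))]))
E
```

```text
173 [  7.1 -35.9] [-25.4  33.4]
175 [ 6.8 -9.9] [-26.  33.]
177 [ 4.6 16.1] [-28.7  30.8]
```

View pics/v14.png

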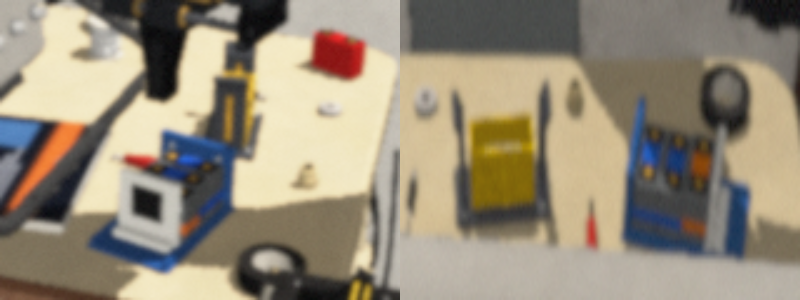

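The final picture shows the empty sleeve seated at (505,165). The row is blue, blue, orange at (650,150), (677,155) and (702,165), snug against the stop at (720,190). The bystanders look unmoved. The stop reads about 0.0195 m and the arm is clear.

```bash
python3 -c "
from bench import *
print(close_job())"
```

```text
the job is handed in; nothing more can be done
None
```

I handed the job in, but no verdict came back. My last images show the empty sleeve seated on the ejector and the orange pack in line with the two blue ones. The stop is pushed in to about 0.0195 m by camera, and the arm is clear of everything.

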